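# Put the water filter back into service

## Robot

A 6-joint arm with a two-finger parallel gripper is mounted at the origin on a cart in front of the work surface, level with it; the furniture and walls round the work are solid. World frame = base frame: x ahead of the robot, y to its left, z up, the work surface at z = 0. Lengths are in m, angles in degrees, forces in N, time in s.
With the tool pointing down it reaches from about 0.325 to 0.85 m from the base axis. Payload 15.5 kg.
Tool frame: the origin (TCP) lies at the very end of the fingers, on their centre line; the grasp point (between the pads) lies arm.grip_depth behind it (arm.grip_depth is the distance from the TCP to the grasp point, in m); z points along the fingers, y is the line along which they close (so a half turn about z gives the same grasp; the last joint's range is limited). The gripper opens to 91 mm and grips with 3 to 60 N. Pads are 32 mm wide; open, the fingers measure 118 mm over their backs; the gripper's body (76 mm by 178 mm) begins 60 mm behind the grasp point.
Start: joints at [-82.191, 28.281, 77.091, -0, 74.628, -5.472], TCP at [0.144, -0.608, 0.184] pointing down, gripper open.
Joint ranges: [-166.48, 166.48], [-47.26, 123.95], [12.59, 153.08], [-70.14, 250.14], [6.76, 159.57], [-176.63, 176.63]. Speed limits (degrees/s): [108.29, 108.29, 147.25, 172.46, 172.46, 172.46].

## Interface

Orientations are given as a 3x3 rotation matrix whose columns are the frame's x, y, z axes.
In Python, from rig import arm gives the robot as it stands. Calls block until the motion is done:
- arm.move_to(position, orientation): joint-space move of the TCP to a pose.
- arm.move_l(position, orientation=None, feed=0.15): straight line of the TCP; orientation=None keeps the orientation; feed is the mean speed in m/s.
- arm.move_joints(angles): joint-space move.
- arm.grip(opening): finger opening in m; the grip force is fixed at half the most; returns when the fingers have stopped.
- arm.sleep(seconds).
- arm.solve_ik(position, orientation): joint angles nearest the present ones, or None.
- arm.snapshot(name): name is "scene" or "side" or "wrist"; returns the picture (480x640x3 uint8, red, green, blue); there is no depth.
- arm.get_calibration(name): a dict with "intrinsics" (3x3 intrinsics, pixels), "k1" (the pictures are not rectified: a ray, as slopes to the right and down, at radius r is drawn at 1 + k1 r^2 times it, then the intrinsics apply), "cam_to_world" (4x4, takes a point from camera to world coordinates). Camera axes: x right, y down, z forward; pixel columns grow to the right and rows downward; lengths in m; the calibration is good to about 2 mm. A picture is of the moment at which its call begins: read the wrist's pose just before it. get_calibration takes no time and is no camera call; for the wrist camera it gives the pose at the moment of the call.
A pose or a line that the arm cannot do raises arm.Unreachable and nothing moves.
- arm.sign_off(): hands the job in; it is judged then, once.
Readings, each from a call of its own:
- arm.current_t(): time.
- arm.current_joint_positions(): joint angles.
- arm.current_dq(): joint speeds.
- arm.current_tau(): joint torques, N m.
- arm.current_ee_pos(): TCP position.
- arm.current_tool_rot(): TCP orientation.
- arm.current_force(): force on the tool from outside, world axes, zero at the start.
- arm.current_torque(): the same for the moment, N m.
- arm.current_width(): finger opening in m.
- arm.current_grasp_force(): force on a finger pad.
Only numpy, scipy, OpenCV 4.12 (cv2) and the standard library are available. Lean on these libraries where they do the work, as an engineer would, in place of code of your own. Each camera call takes 0.05 s, during which the arm holds its last target. There are 200 camera calls.

## Task

The countertop water filter has been serviced. First take the red service tag off the filter's hook and put it down in the wooden serving tray so that it lies there; then turn the blue-ended lever on top of the filter a quarter turn, from the left side round to the front, until it clicks over and rests above the hook. Leave the mug, pepper mill, tin, salt shaker and espresso cup where they stand.

Things in the scene. Friction and masses are not known exactly. Their poses are not given: they have to be found in the camera images.
- filter: Countertop water filter, fixed: foot diameter 116 mm, white canister diameter 100 mm up to z 80 mm, narrow grey head above it (diameter 52 mm, to z 136 mm). Origin at the centre of its underside, z up; its front, with the hook, looks along its own -x. Behind: a bent steel outlet and a short spring rod.
- hook_seat (a point): Point on the hook's level arm where the tag sits, 75 mm in front of the filter's axis, 110 mm above the worktop (axes as the filter's). The hook is a steel strap 24 mm wide, 5 mm thick, that runs from the head along the filter's -x; its upturned tip stands 13 to 17 mm in front of this point and rises 24 mm above the arm.
- tag: Loose red tag, a plate 8 mm thick (x: its normal, along the hook arm at first), 120 g, upright. Origin: middle of its window's top edge, resting on the hook arm; window 44 wide (y), 46 mm high. It reaches 76 mm below and 55 mm above the origin, 74 mm wide, its head 50. To unhook, raise it over 24 mm (the window's lower edge meets the arm at 41), then withdraw it over 25 mm along the filter's -x.
- tag_grip (a point): Middle of the tag's head, 46 mm above the tag's origin and 9 mm below its top edge: a good place to pinch it from above across its 8 mm thickness. Fingertips 27 mm above the tag's origin clear the hook tip. Axes as the tag's.
- lever (a joint): Lever angle, rad. 0: off, pointing to the filter's left (its +y). Grows counter-clockwise seen from above, to 1.571: on, pointing to the filter's front (-x) above the hook. An over-centre spring holds it at either stop (0 and 1.571): it resists with 0.5 N m at first, less towards the crest at 0.785; beyond, it snaps to 1.571 by itself; let go before, it springs back. The hanging tag is in its way.
- lever_paddle (a point): Centre of the lever's upright blue end paddle, 83 mm from the filter's axis, 159 mm above the worktop. Paddle 12 mm thick (this point's x), 44 mm long (its y, along the lever, outward), z 144 to 174 mm. Below its path there is only the hook (up to 134 mm). It can be pushed on its flat side with the closed fingers.
- tray: Wooden serving tray, stays put, 290 mm (x) by 160 mm (y), 24 mm high, inside 274 mm long, walls and floor 8 mm thick. Origin at the centre of its underside. A low dark handle (to 40 mm) on each short side. Stood on its lower edge in the middle, its normal along the tray's x, the tag may stay standing when let go; nudged at its head along x it falls flat inside.
- mug: Dark blue-grey mug, 82 mm wide, 97 mm high, origin at the bottom; bystander.
- pepper_mill: Brown wooden pepper mill, diameter 58 mm, 140 mm high, origin at the bottom; bystander.
- tin_small: Small food tin with a red and white label, diameter 57 mm, 72 mm high, origin at the bottom; bystander.
- salt_shaker: Glass salt shaker with grey cap, diameter 44 mm, 90 mm high, origin at the bottom; bystander.
- espresso_cup: Cream espresso cup, 64 mm wide, 51 mm high, origin at the bottom; bystander.
Mind the look-alikes: they are no part of the job. Several things have the shape of the tag; the one meant has the colours described above.

How it is judged (in metres and radians):
On the way, in this order (a step that is already met when the one before it is completed fails the run):
1. the red tag lies in the tray, let go, with the lever still off (x of tag in the frame of tray between -0.145 and 0.145 m and y of tag in the frame of tray between -0.08 and 0.08 m and z of tag in the frame of tray between 0 and 0.045 m and contact force between tag and the fingers below 0.1 N and linear speed of tag below 0.03 m/s and value of joint lever below 0.3 rad), for 0.2 s.
2. the lever has clicked over to on (value of joint lever between 1.4708 and 1.6708 rad), for 0.2 s.
At the end, for the whole second after the job is handed in: The tag is at rest in the tray: its origin within 145 mm (tray x) and 80 mm (tray y) of the tray's centre and under 45 mm above the tray's underside, the plate lying within 0.6 rad of flat (either face up); the lever is at rest at 1.571 rad, give or take 0.1 (all of step 2 and x of tag in the frame of tray between -0.145 and 0.145 m and y of tag in the frame of tray between -0.08 and 0.08 m and z of tag in the frame of tray between 0 and 0.045 m and linear speed of tag below 0.02 m/s and velocity of joint lever below 0.05 rad/s and (angle between tag's own x axis and vertical below 0.6 rad or angle between tag's own x axis and vertical above 2.54 rad)); the robot touches nothing.
It fails at once if the mug is shoved (over 30 mm) or knocked over (distance of mug from where it was at the start of the episode above 0.03 m or angle between mug's own z axis and vertical above 0.5 rad).
It fails at once if the pepper mill is shoved (over 30 mm) or knocked over (distance of pepper_mill from where it was at the start of the episode above 0.03 m or angle between pepper_mill's own z axis and vertical above 0.5 rad).
It fails at once if the tin is shoved (over 30 mm) or knocked over (distance of tin_small from where it was at the start of the episode above 0.03 m or angle between tin_small's own z axis and vertical above 0.5 rad).
It fails at once if the salt shaker is shoved (over 30 mm) or knocked over (distance of salt_shaker from where it was at the start of the episode above 0.03 m or angle between salt_shaker's own z axis and vertical above 0.5 rad).
It fails at once if the espresso cup is shoved (over 30 mm) or knocked over (distance of espresso_cup from where it was at the start of the episode above 0.03 m or angle between espresso_cup's own z axis and vertical above 0.5 rad).
It also fails if it takes over 56 s, if anything falls off the work surface, if the arm or the gripper's body presses on something with over 40 N, if the wrist force passes 120 N, or if a joint passes its speed limit or range.

## Working session

There is one attempt and no reset: what is moved stays moved. The work goes in short steps, each a Python script; the robot and the scene stay as the last script left them, time stands still between calls to the robot, and variables do not carry over. Pictures are saved under pics/ and viewed, at most 10 in all, crops included, and the job is handed in when it is done.

```bash
mkdir -p pics
cat > h.py <<'E'
import numpy as np, cv2
from rig import arm
def save(n,img): cv2.imwrite(f'pics/{n}.png',cv2.cvtColor(img,cv2.COLOR_RGB2BGR))
def ray(c,u,v):
    K=np.array(c['intrinsics']);T=np.array(c['cam_to_world'])
    p=cv2.undistortPoints(np.array([[[u,v]]],float),K,np.array([c['k1'],0,0,0,0.]))[0,0] 
    d=T[:3,:3]@np.array([p[0],p[1],1]);return T[:3,3],d/np.linalg.norm(d)
def onz(c,u,v,z):
    o,d=ray(c,u,v);return o+d*(z-o[2])/d[2]
def tri(rs):
    A=sum(np.eye(3)-np.outer(d,d) for o,d in rs);b=sum((np.eye(3)-np.outer(d,d))@o for o,d in rs)
    p=np.linalg.solve(A,b);return p,[np.linalg.norm(np.cross(p-o,d)) for o,d in rs]
def proj(c,P):
    K=np.array(c['intrinsics']);T=np.linalg.inv(np.array(c['cam_to_world']))
    q=T[:3,:3]@np.array(P)+T[:3,3];x=q[:2]/q[2];x=x*(1+c['k1']*(x@x));return K[:2,:2]@x+K[:2,2]
E
python3 - <<'E'
from h import *
for n in('scene','side'):
    c=arm.get_calibration(n);im=arm.snapshot(n);save(n,im);print(n,c)
E
```

```text
scene {'intrinsics': array([[511.56330697,   0.        , 313.8295776 ],
       [  0.        , 511.56330697, 230.98635225],
       [  0.        ,   0.        ,   1.        ]]), 'k1': 0.04406022137108934, 'cam_to_world': array([[-7.90217149e-01, -3.80741403e-01,  4.80200834e-01,
        -3.05536265e-01],
       [-6.12826697e-01,  4.91647570e-01, -6.18648612e-01,
         9.31599291e-01],
       [-5.44432574e-04, -7.83146634e-01, -6.21836838e-01,
         1.18784980e+00],
       [ 0.00000000e+00,  0.00000000e+00,  0.00000000e+00,
         1.00000000e+00]])}
side {'intrinsics': array([[459.16064263,   0.        , 319.83616268],
       [  0.        , 459.16064263, 228.30866503],
       [  0.        ,   0.        ,   1.        ]]), 'k1': 0.004571355378995324, 'cam_to_world': array([[-0.91959343, -0.23998693,  0.31105337,  0.10381431],
       [-0.39285079,  0.55360156, -0.73429801,  0.85376361],
       [ 0.00402229, -0.79745319, -0.60336741,  0.92066497],
       [ 0.        ,  0.        ,  0.        ,  1.        ]])}
```

View pics/scene.png

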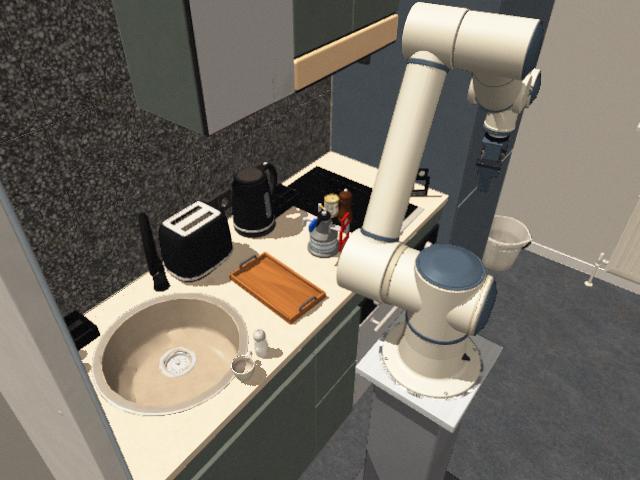

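View pics/side.png

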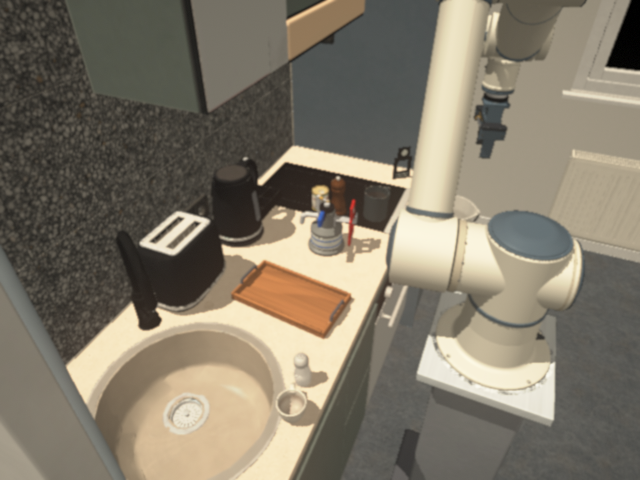

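The side view shows the filter near (327,235) and the red tag at (352,223). The blue lever end is at (323,216), and the tray spans roughly (234..350, 263..330). A black tag-like thing stands far back at (403,163). Next I'll enlarge both views and take colour masks.

Run:
```python
from h import *
A=cv2.imread('pics/scene.png');B=cv2.imread('pics/side.png')
a=cv2.resize(A[180:270,290:370],None,fx=5,fy=5,interpolation=2)
b=cv2.resize(B[170:260,290:370],None,fx=5,fy=5,interpolation=2)
cv2.imwrite('pics/crop.png',np.hstack([a,b]))
cs={}
for n,I,roi in(('scene',A,(290,180,370,270)),('side',B,(290,170,370,260))):
    c=arm.get_calibration(n);cs[n]=c
    H=cv2.cvtColor(I,cv2.COLOR_BGR2HSV);h,s,v=cv2.split(H)
    R=(((h<6)|(h>172))&(s>150)&(v>90)).astype(np.uint8);Bl=((h>105)&(h<130)&(s>130)&(v>70)).astype(np.uint8)
    W=((h>4)&(h<18)&(s>130)&(v>80)).astype(np.uint8)
    for nm,M in(('red',R),('blue',Bl),('wood',W)):
        k,l,st,ce=cv2.connectedComponentsWithStats(M)
        for i in range(1,k):
            if st[i,4]>15: print(n,nm,st[i],ce[i].round(1))
        if nm=='wood':
            i=1+np.argmax(st[1:,4]);ct=max(cv2.findContours((l==i).astype(np.uint8),0,2)[0],key=cv2.contourArea)
            ap=cv2.approxPolyDP(cv2.convexHull(ct),6,True)[:,0]
            for p in ap: print(p,onz(c,*p,0.024).round(3))
```

```text
scene red [338 212  12  40 186] [343.3 230.8]
scene blue [309 219   8  13  62] [312.5 224.8]
scene wood [340 191  10   7  47] [344.  194.3]
scene wood [ 229  252   97   72 3401] [276.9 286.5]
[229 274] [0.675 0.126 0.024]
[265 252] [ 0.655 -0.029  0.024]
[325 296] [0.363 0.013 0.024]
[289 323] [0.382 0.167 0.024]
side red [349 199   7  45 127] [351.3 215.8]
side blue [319 211   5  11  30] [320.9 215.8]
side wood [331 180  13   9  86] [337.1 183.7]
side wood [332 189   8   4  23] [335.7 190.6]
side wood [332 197  11  13  79] [336.7 202.6]
side wood [ 232  261  118   76 4684] [291. 297.]
[232 292] [0.673 0.123 0.024]
[265 261] [ 0.652 -0.026  0.024]
[349 298] [0.372 0.018 0.024]
[321 336] [0.39  0.167 0.024]
```

View pics/crop.png

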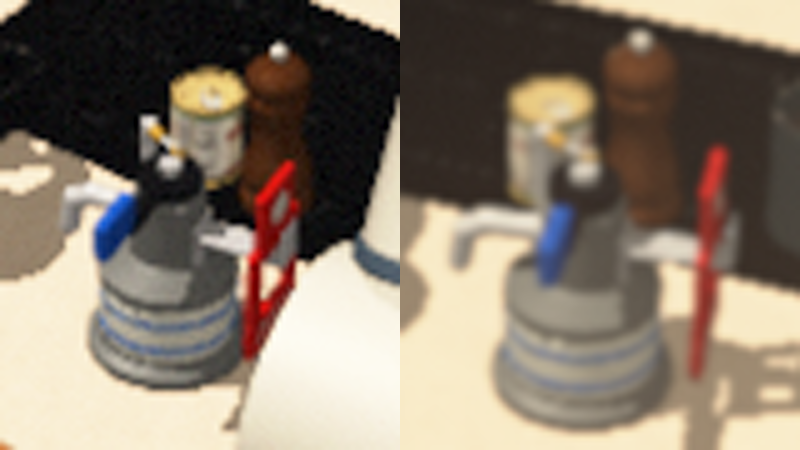

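Named candidates: the red plate with the window on the filter hook is at scene (343,231) / side (351,216). The black plate at side (403,163) is a look-alike. The red one fits, and the crop confirms it hangs on the hook. The blue paddle is at scene (312,225) / side (321,216). Next I'll compute positions.

Run:
```python
from h import *
c=arm.get_calibration('scene');s=arm.get_calibration('side')
print('paddle',tri([ray(c,312.7,225.5),ray(s,321,216)]))
print('tagtop',tri([ray(c,348,214),ray(s,353.5,200.3)]))
# foot extents (left,right) and centre at z~.01
for n,k,u0,u1,v in(('scene',c,307.8,339,246),('side',s,308.6,343.6,246)):
    print(n,onz(k,(u0+u1)/2,v,.012),np.linalg.norm(onz(k,u0,v,.012)-onz(k,u1,v,.012)))
print(arm.grip_depth)
w=arm.get_calibration('wrist');T=w['cam_to_world'];R=arm.current_tool_rot()
print(np.array(R).T@(T[:3,3]-arm.current_ee_pos()),np.array(R).T@T[:3,:3],w['intrinsics'],w['k1'])
for n,k,L in(('mill',c,[(344,203)]),('mug',s,[(377,215)]),('tin',s,[(320,208)])): print(n,onz(k,*L[0],0.03))
print(arm.current_t())
```

```text
paddle (array([ 0.5064038 , -0.10764684,  0.16951523]), [np.float64(0.0047348536894698074), np.float64(0.004734853689469811)])
tagtop (array([ 0.45760916, -0.23989619,  0.15747181]), [np.float64(0.0021037415657127073), np.float64(0.0021037415657125004)])
scene [ 0.52278012 -0.19110354  0.012     ] 0.11119924688388685
side [ 0.51836698 -0.17569969  0.012     ] 0.1092525355310972
0.0188
[ 7.35046903e-02  1.73857793e-04 -2.00419125e-01] [[-6.78341673e-05 -9.65434391e-01 -2.60646182e-01]
 [ 9.99999969e-01 -1.28265449e-04  2.14841859e-04]
 [-2.40847619e-04 -2.60646159e-01  9.65434369e-01]] [[343.25245125   0.         320.55745729]
 [  0.         343.25245125 242.76289368]
 [  0.           0.           1.        ]] -0.006150476273633915
mill [ 0.6031536  -0.43147661  0.03      ]
mug [ 0.41649533 -0.3741044   0.03      ]
tin [ 0.60761401 -0.33608466  0.03      ]
0.1
```

```bash
cat >> h.py <<'E'
def down(a,sgn=1):
    "tool down, tool y along heading a (rad)"
    y=sgn*np.array([np.cos(a),np.sin(a),0]);z=np.array([0,0,-1.]);return np.column_stack([np.cross(y,z),y,z])
E
python3 - <<'E'
from h import *
p=np.array(arm.current_ee_pos());arm.move_l([p[0],p[1],.30],feed=.25)
a=np.deg2rad(10.6)
for sg in(1,-1): print(sg,arm.solve_ik([.455,-.17,.29],down(a,sg)))
arm.move_to([.455,-.17,.29],down(a))
c=arm.get_calibration('wrist');im=arm.snapshot('wrist');save('w1',im);np.savez('w1.npz',**{k:c[k] for k in c})
print(arm.current_t(),arm.current_joint_positions())
E
```

```text
1 [-2.75352072e+01  1.13401831e+01  8.65082637e+01 -2.54444375e-14
  8.21515532e+01 -3.81352072e+01]
-1 [-2.75352072e+01  1.13401831e+01  8.65082637e+01 -2.54444375e-14
  8.21515532e+01  1.41864793e+02]
2.7083 [-2.76127302e+01  1.13643971e+01  8.64853571e+01 -9.30357205e-03
  8.21492028e+01 -3.81237432e+01]
```

View pics/w1.png

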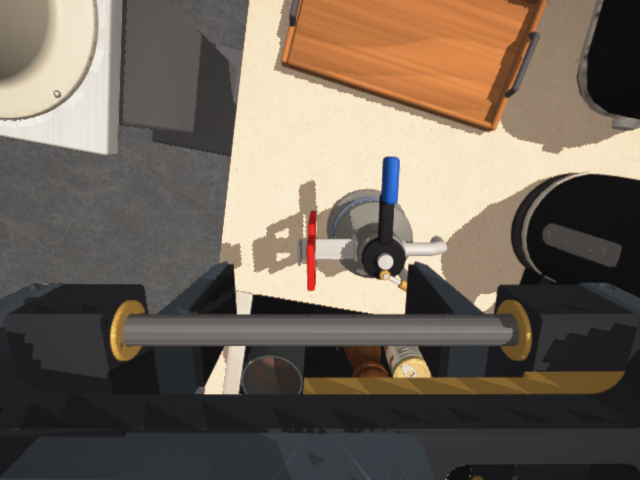

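The wrist view shows the red tag edge-on at (312,250), the hook at (330,248), and the blue paddle from (390,157) to (390,203). The hub is at (385,258) and the tray lies above. The outlet and spring rod are to the right of the hub, clear of the paddle.

Run:
```python
from h import *
c=dict(np.load('w1.npz'));c['k1']=float(c['k1'])
I=cv2.imread('pics/w1.png');h,s,v=cv2.split(cv2.cvtColor(I,cv2.COLOR_BGR2HSV))
B=((h>105)&(h<130)&(s>150)&(v>110));B[260:]=0
R=(((h<6)|(h>172))&(s>150)&(v>90));R[330:]=0;R[:190]=0;R[:,:280]=0;R[:,340:]=0
ys,xs=np.where(B);print('blue',xs.min(),xs.max(),ys.min(),ys.max())
r=cv2.minAreaRect(np.column_stack([xs,ys]).astype(np.float32));bx=cv2.boxPoints(r)
print([onz(c,*p,.174).round(4) for p in bx],r)
for y in range(208,294,5):
    x=np.where(R[y])[0]
    if len(x): print(y,x.min(),x.max(),I[y,x.min():x.max()+1,2].tolist(),onz(c,x.mean(),y,.165)[:2].round(4))
W=((h>4)&(h<18)&(s>130)&(v>80)).astype(np.uint8);W[140:]=0
print('hub .17',onz(c,385,260,.17).round(4))
```

```text
blue 386 398 158 203
[array([ 0.509 , -0.1343,  0.174 ]), array([ 0.5016, -0.0942,  0.174 ]), array([ 0.5118, -0.0928,  0.174 ]), array([ 0.5196, -0.1328,  0.174 ])] ((391.8099670410156, 180.490966796875), (11.463201522827148, 45.32958984375), 2.726311206817627)
213 310 315 [132, 131, 136, 140, 147, 149] [ 0.4448 -0.1575]
218 310 315 [130, 134, 139, 143, 147, 146] [ 0.4456 -0.1623]
223 309 315 [137, 147, 151, 155, 153, 158, 154] [ 0.446  -0.1673]
228 308 315 [174, 209, 229, 235, 239, 233, 219, 172] [ 0.4464 -0.1722]
233 308 315 [170, 206, 229, 234, 237, 232, 221, 194] [ 0.4473 -0.1771]
238 308 315 [125, 130, 134, 138, 141, 145, 148, 148] [ 0.4482 -0.1821]
243 307 314 [123, 129, 138, 143, 142, 144, 150, 149] [ 0.4481 -0.1872]
248 307 314 [182, 217, 229, 234, 236, 232, 219, 166] [ 0.449  -0.1923]
253 307 313 [180, 214, 229, 234, 236, 234, 224] [ 0.4494 -0.1974]
258 307 313 [177, 211, 228, 234, 236, 235, 223] [ 0.4503 -0.2026]
263 307 314 [177, 210, 229, 233, 236, 236, 224, 195] [ 0.4517 -0.2076]
268 307 314 [189, 208, 228, 233, 235, 235, 226, 192] [ 0.4527 -0.2128]
273 308 314 [206, 228, 232, 234, 235, 227, 175] [ 0.4541 -0.218 ]
278 308 314 [202, 227, 231, 234, 234, 228, 183] [ 0.455  -0.2232]
283 308 314 [200, 226, 231, 233, 234, 228, 191] [ 0.456  -0.2286]
288 308 314 [197, 225, 230, 232, 234, 229, 221] [ 0.4569 -0.2339]
hub .17 [ 0.5229 -0.1896  0.17  ]
```

```bash
cat >> h.py <<'E'
FA=np.deg2rad(10.5);FX=np.array([np.cos(FA),np.sin(FA),0]);FY=np.array([-np.sin(FA),np.cos(FA),0]);AX=np.array([.5255,-.195,0])
TA=np.deg2rad(-7.8);TX=np.array([np.cos(TA),np.sin(TA),0]);TC=np.array([.520,.070,0])
Z=np.array([0,0,1.])
E
python3 - <<'E'
from h import *
R=down(FA);g=np.array([.4517,-.2086,0])
arm.grip(.04)
arm.move_l(g+.20*Z,R,feed=.15);arm.move_l(g+.139*Z,feed=.08)
print('F',np.round(arm.current_force(),1),np.round(arm.current_ee_pos(),4))
arm.grip(0.0);print('w',arm.current_width(),arm.current_grasp_force())
p=g+.139*Z
arm.move_l(p+.033*Z,feed=.06);print('F lift',np.round(arm.current_force(),1))
arm.move_l(p+.033*Z-.05*FX,feed=.08);print('F out',np.round(arm.current_force(),1))
arm.move_l(p+.13*Z-.05*FX,feed=.15);print(arm.current_width(),np.round(arm.current_force(),1),arm.current_t())
save('w2',arm.snapshot('wrist'))
E
```

```text
F [-0.4  0.6 -0.3] [ 0.452  -0.2088  0.1394]
w 0.0004319894293235418 0.0
F lift [-0.4  0.3 -0.3]
F out [0.9 0.6 0. ]
0.00034258631592591057 [-0.2  0.3  0.4] 8.3167
```

View pics/w2.png

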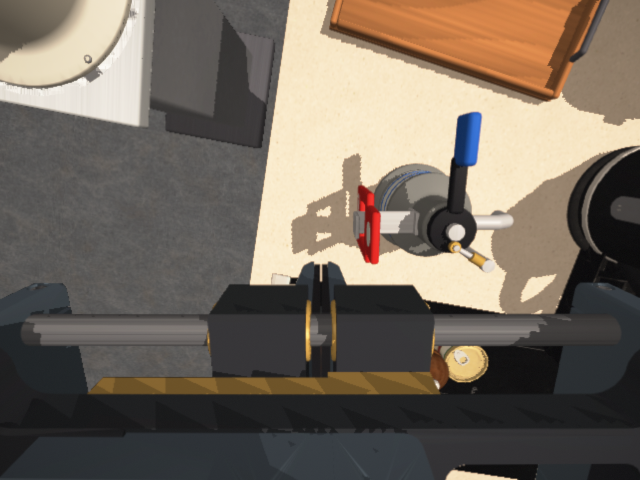

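The grip closed on nothing and the tag still hangs on the hook. I'll re-measure its top edge, seen at about (376,234) in this view.

Run:
```python
from h import *
c=arm.get_calibration('wrist');c1=dict(np.load('w1.npz'));c1['k1']=float(c1['k1'])
I=cv2.imread('pics/w2.png')
cr=cv2.resize(I[170:280,330:500],None,fx=4.7,fy=4.7,interpolation=2);cr=cr[:,:800]
J=cv2.imread('pics/w1.png')
cv2.imwrite('pics/c2.png',cv2.resize(np.hstack([I[100:280,330:500],J[150:330,280:450]]),None,fx=2.35,fy=3.3,interpolation=2) if 0 else np.hstack([cv2.resize(I[170:280,330:430],None,fx=4,fy=4,interpolation=2),cv2.resize(J[195:305,270:370],None,fx=4,fy=4,interpolation=2)]))
print(arm.current_ee_pos())
o=[seat:=AX-.075*FX]
for z,y in((.165,.025),(.165,-.025),(.165,0),(.034,.037),(.034,-.037)):
    P=seat+FY*y+Z*z;print(z,y,P.round(4),proj(c,P).round(1),proj(c1,P).round(1))
for P in(seat-.015*FX+.134*Z,AX+.136*Z,AX+.083*FY+.174*Z): print(P.round(3),proj(c,P).round(1),proj(c1,P).round(1))
```

```text
[ 0.40215607 -0.21735025  0.26801215]
0.165 0.025 [ 0.4472 -0.1841  0.165 ] [377.1 206.9] [310.1 239.8]
0.165 -0.025 [ 0.4563 -0.2332  0.165 ] [374.8 260.3] [310.5 287.3]
0.165 0 [ 0.4518 -0.2087  0.165 ] [375.9 234.1] [310.3 264. ]
0.034 0.037 [ 0.445  -0.1723  0.034 ] [360.9 180.7] [312.9 206.3]
0.034 -0.037 [ 0.4585 -0.245   0.034 ] [359.2 238. ] [313.2 259. ]
[ 0.437 -0.211  0.134] [356.  226.8] [297.3 254.8]
[ 0.526 -0.195  0.136] [447.  227.3] [380.5 255.4]
[ 0.51  -0.113  0.174] [472.9 138.7] [391.7 180.7]
```

View pics/c2.png

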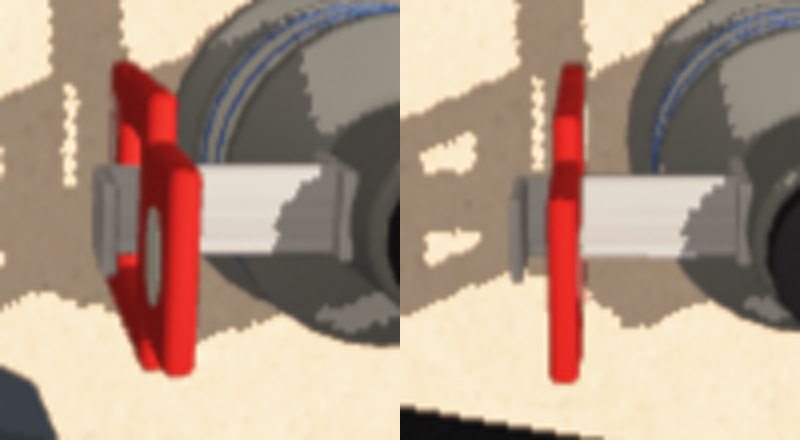

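The projected model matches both views within about 1 px, so the tag's position is right. I'll go back with the fingers open and check the widths and pictures at the grasp before closing.

Run:
```python
from h import *
R=down(FA);g=AX-.075*FX
arm.grip(.04);print(arm.current_width())
arm.move_l(g+.20*Z,R,feed=.15);arm.move_l(g+.139*Z,feed=.08)
print(np.round(arm.current_ee_pos(),4),arm.current_width())
a=arm.snapshot('wrist');s=arm.snapshot('side')
c=arm.get_calibration('side');print(proj(c,g+.139*Z),proj(c,g+.165*Z))
A=np.hstack([a[180:340,240:400],cv2.resize(s[170:250,310:390],None,fx=2,fy=2,interpolation=2)])
save('c3',cv2.resize(A,None,fx=2.5,fy=2.5,interpolation=2));print(arm.current_t())
```

```text
0.0398578725563016
[ 0.452  -0.2089  0.1394] 0.04013071966105623
[351.66364436 211.99322388] [352.07099931 204.72068653]
10.85
```

View pics/c3.png

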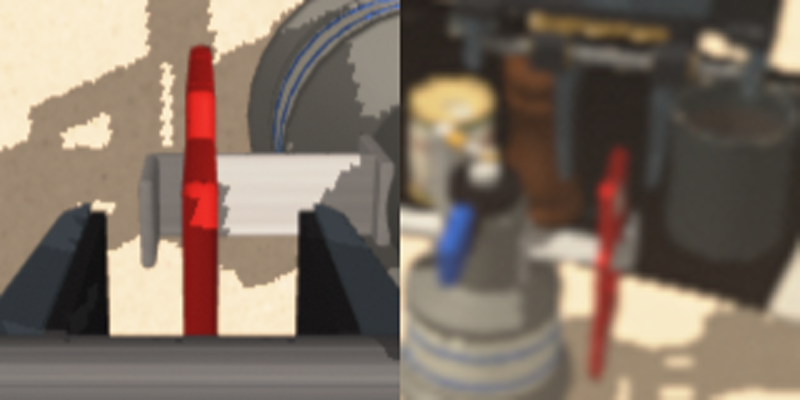

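The tag stands midway between the open fingers in the wrist view. Now I'll close in steps and watch the width.

Run:
```python
from h import *
for w in(.014,.007,.004,0):
    arm.grip(w);print(w,arm.current_width(),arm.current_grasp_force(),np.round(arm.current_force(),1))
    if arm.current_grasp_force()>5: break
a=arm.snapshot('wrist');s=arm.snapshot('side')
A=np.hstack([a[180:340,240:400],cv2.resize(s[170:250,310:390],None,fx=2,fy=2,interpolation=2)])
save('c4',cv2.resize(A,None,fx=2.5,fy=2.5,interpolation=2));print(arm.current_t())
```

```text
0.014 0.01426063647094135 0.0 [-0.2  0.3  0. ]
0.007 0.00695871535558931 0.0 [-0.2 -0.4 -1.5]
0.004 0.004201594292684283 0.0 [-0.3 -0.6  0.2]
0 0.00038562106302418586 0.0 [-1.2  0.2  0.2]
12.4167
```

View pics/c4.png

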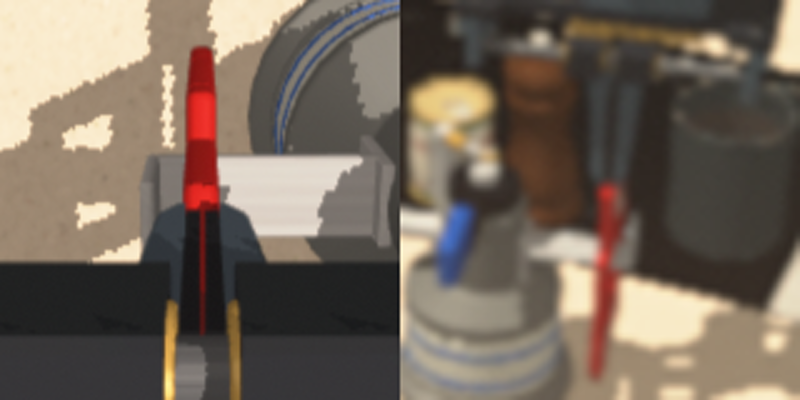

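The fingers look to be on both sides of the tag, yet they read fully closed. I'll triangulate the head's edge corners over the wrist views taken at different heights to check the height.

Run:
```python
from h import *
c3=arm.get_calibration('wrist');c1=dict(np.load('w1.npz'));c1['k1']=float(c1['k1'])
# w2 pose: reconstruct from c3 by the TCP shift (same orientation)
c2=dict(c3);T=np.array(c3['cam_to_world']).copy();T[:3,3]+=np.array([.40215607,-.21735025,.26801215])-np.array(arm.current_ee_pos());c2['cam_to_world']=T
print('+y corner',tri([ray(c1,311,243.7),ray(c2,376,211),ray(c3,320.5,254)]))
print('+y w1,w3',tri([ray(c1,311,243.7),ray(c3,320.5,254)]))
print('-y corner',tri([ray(c1,311,290),ray(c2,375,262.5)]))
s=arm.get_calibration('side');q=arm.get_calibration('scene')
print('-y with side/scene',tri([ray(c1,311,290),ray(c2,375,262.5),ray(s,353.4,200.2),ray(q,348.2,213)]))
print('+y with side', tri([ray(c1,311,243.7),ray(c2,376,211),ray(s,350.8,208)]))
print(np.round(arm.current_tau(),1),np.round(arm.current_torque(),2))
I=cv2.imread('pics/c4.png');print(I[270:330:20,170:240:5].tolist())
```

```text
+y corner (array([ 0.44827442, -0.18889753,  0.16249169]), [np.float64(0.0006102416427352507), np.float64(0.000716869854170533), np.float64(0.0008465544304594642)])
+y w1,w3 (array([ 0.44824827, -0.18709287,  0.16968817]), [np.float64(0.0006271165150774073), np.float64(0.0006271165150774771)])
-y corner (array([ 0.45710677, -0.23538863,  0.16605125]), [np.float64(0.0002722966369744521), np.float64(0.00027229663697438084)])
-y with side/scene (array([ 0.45725703, -0.23756325,  0.16121208]), [np.float64(0.00025816830793581105), np.float64(0.0012365409483954257), np.float64(0.0007268876624631401), np.float64(0.0018532570162905283)])
+y with side (array([ 0.44788026, -0.18750668,  0.1674313 ]), [np.float64(0.0008499326331308882), np.float64(0.001093799258560821), np.float64(0.0003659092952242845)])
[  0.  -69.2 -31.2   0.    0.1   0. ] [-0.03 -0.15  0.01]
[[[45, 42, 40], [58, 53, 49], [55, 51, 46], [23, 23, 24], [24, 24, 25], [22, 22, 22], [22, 23, 83], [21, 21, 64], [23, 22, 24], [22, 22, 24], [24, 23, 24], [57, 52, 47], [58, 53, 48], [39, 36, 35]], [[44, 40, 38], [58, 53, 48], [46, 42, 39], [24, 23, 24], [22, 21, 24], [24, 23, 23], [22, 23, 74], [23, 23, 66], [23, 22, 24], [24, 24, 25], [23, 22, 25], [52, 48, 44], [58, 53, 48], [36, 33, 32]], [[58, 119, 159], [52, 110, 145], [35, 36, 38], [24, 23, 25], [23, 23, 24], [23, 22, 23], [21, 22, 62], [21, 22, 49], [23, 22, 24], [22, 21, 23], [23, 23, 25], [45, 45, 47], [44, 90, 120], [52, 109, 144]]]
```

```bash
cat >> h.py <<'E'
def red(n):
    I=arm.snapshot(n);h,s,v=cv2.split(cv2.cvtColor(I,cv2.COLOR_RGB2HSV))
    M=(((h<6)|(h>172))&(s>150)&(v>60)).astype(np.uint8)
    k,l,st,ce=cv2.connectedComponentsWithStats(M);i=1+np.argmax(st[1:,4]);return st[i].tolist(),ce[i].round(1).tolist()
def rep(m): print(m,red('side'),red('scene'),'F',np.round(arm.current_force(),1),'w',round(arm.current_width(),4),'g',round(arm.current_grasp_force(),2),'z',np.round(arm.current_ee_pos(),4),round(arm.current_t(),2))
E
python3 - <<'E'
from h import *
g=AX-.075*FX+.139*Z
rep('closed')
arm.move_l(g+.006*FX,feed=.03);rep('+x6')
arm.move_l(g-.004*FX,feed=.03);rep('-x4')
arm.move_l(g+.012*Z,feed=.03);rep('lift12')
E
```

```text
closed ([349, 207, 5, 37, 88], [350.6, 221.9]) ([338, 231, 5, 21, 54], [340.0, 242.8]) F [-0.4 -0.1  0.3] w 0.0002 g 0.0 z [ 0.4517 -0.2086  0.139 ] 12.52
+x6 ([349, 203, 6, 41, 98], [350.7, 220.8]) ([338, 231, 4, 21, 48], [340.0, 242.8]) F [-0.6  0.5 -0.7] w 0.0003 g 0.0 z [ 0.4577 -0.2075  0.1389] 12.97
-x4 ([349, 207, 5, 37, 89], [350.6, 221.6]) ([338, 231, 5, 21, 56], [340.2, 242.5]) F [-0.2 -0.2  0.2] w 0.0003 g 0.0 z [ 0.4479 -0.2095  0.1391] 13.55
lift12 ([349, 204, 6, 40, 103], [350.8, 219.4]) ([338, 230, 5, 22, 61], [340.3, 241.6]) F [0.5 0.1 0.7] w 0.0006 g 0.0 z [ 0.4516 -0.2086  0.1509] 14.22
```

When I moved the closed fingers the tag stayed put, so they never touched it. In both the wrist and side pictures the fingertips end about 25 mm higher than the reported TCP. I'll confirm this by touching the tag's top edge (z 0.165) gently with the closed fingers.

Run:
```python
from h import *
g=np.array([.4525,-.2125,0])
arm.move_l(g+.141*Z,feed=.05)
z=.139
while z>.108:
    arm.move_l(g+z*Z,feed=.05);f=np.mean([arm.current_force() for _ in range(3)],0)
    if abs(f[2])>4: break
    z-=.002
print(z,f);rep('contact')
a=arm.snapshot('wrist');s=arm.snapshot('side')
A=np.hstack([a[180:340,240:400],cv2.resize(s[170:250,310:390],None,fx=2,fy=2,interpolation=2)])
save('c5',cv2.resize(A,None,fx=2.5,fy=2.5,interpolation=2))
```

```text
0.135 [-0.47325557  1.19817848  7.76930637]
contact ([349, 207, 5, 37, 93], [350.6, 221.8]) ([338, 231, 4, 21, 48], [339.9, 243.0]) F [0.3 0.6 8. ] w 0.0004 g 4.09 z [ 0.4529 -0.2127  0.1354] 15.44
```

Contact came at a reported z of 0.135, so the real fingertips sit about 29 mm above the reported TCP. I'll correct for that and grasp.

```bash
cat >> h.py <<'E'
OFF=.0295  # true fingertip height = reported TCP z + OFF (probed on the tag's top edge)
def T(p): return np.array(p)-OFF*Z
E
python3 - <<'E'
from h import *
g=np.array([.4525,-.2115,0])
arm.move_l(T(g+.20*Z),feed=.15);arm.grip(.04);z=.20
for z in(.172,.160,.150,.139):
    arm.move_l(T(g+z*Z),feed=.08);f=np.array(arm.current_force())
    if np.abs(f).max()>5: print('stop',z,f);break
rep('at');arm.grip(0);rep('grip')
if arm.current_grasp_force()>5:
    p=g+.139*Z
    arm.move_l(T(p+.033*Z),feed=.06);rep('lift')
    arm.move_l(T(p+.033*Z-.05*FX),feed=.08)
    arm.move_l(T(p+.12*Z-.05*FX),feed=.15);rep('out')
E
```

```text
at ([349, 200, 7, 44, 114], [351.1, 218.1]) ([338, 237, 4, 15, 35], [339.6, 245.1]) F [ 0.2 -0.5  0.2] w 0.0397 g 0.0 z [ 0.4526 -0.2116  0.1098] 18.13
grip ([349, 201, 5, 43, 99], [350.6, 220.2]) ([338, 237, 4, 15, 37], [339.4, 244.9]) F [-1.3 -0.2  2.2] w 0.0074 g 30.0 z [ 0.4525 -0.2115  0.1095] 18.82
lift ([348, 193, 7, 28, 103], [351.4, 207.4]) ([339, 226, 3, 19, 34], [340.1, 236.8]) F [ 0.9 -0.3 -1. ] w 0.0078 g 30.0 z [ 0.4523 -0.2114  0.1422] 19.62Traceback (most recent call last):
  File "<stdin>", line 12, in <module>
  File "h.py", line 26, in rep
    def rep(m): print(m,red('side'),red('scene'),'F',np.round(arm.current_force(),1),'w',round(arm.current_width(),4),'g',round(arm.current_grasp_force(),2),'z',np.round(arm.current_ee_pos(),4),round(arm.current_t(),2))
                                    ~~~^^^^^^^^^
  File "h.py", line 25, in red
    k,l,st,ce=cv2.connectedComponentsWithStats(M);i=1+np.argmax(st[1:,4]);return st[i].tolist(),ce[i].round(1).tolist()
                                                      ~~~~~~~~~^^^^^^^^^^
    return _wrapfunc(a, 'argmax', axis=axis, out=out, **kwds)
    return bound(*args, **kwds)
ValueError: attempt to get argmax of an empty sequence
```

The tag is held (7.8 mm, 30 N) and off the hook. Now to the tray.

Run:
```python
from h import *
print(arm.current_width(),arm.current_grasp_force(),arm.current_t(),arm.current_ee_pos())
R=down(TA);p=TC-.04*TX
if arm.current_grasp_force()>5:
    arm.move_l(T(p+.25*Z),R,feed=.25)
    arm.move_l(T(p+.125*Z),feed=.15)
    for z in np.arange(.121,.108,-.002):
        arm.move_l(T(p+z*Z),feed=.05);f=arm.current_force()
        if f[2]>4: break
    print('touch',z,np.round(f,1))
    arm.grip(.05)
    arm.move_l(T(p+(z+.06)*Z),feed=.2)
    q=p-.055*TX
    arm.grip(0);arm.move_l(T(q+(z+.06)*Z),feed=.2)
    save('w6',arm.snapshot('wrist'));print(arm.current_width(),arm.current_t())
```

```text
0.007883172358793478 29.997011125087738 21.2333 [ 0.40288869 -0.2201898   0.22845266]
touch 0.11099999999999999 [-2.9  0.8 24.8]
0.0006253367089247584 27.65
```

View pics/w6.png

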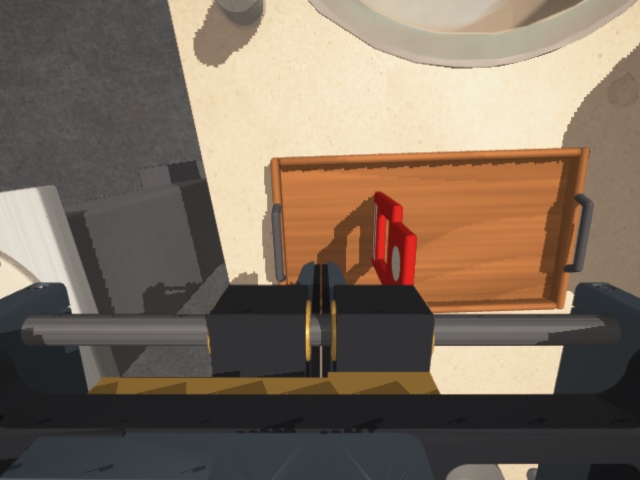

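The tag stands upright in the tray, around (395,240), left of the middle. I'll nudge it at the head along tray +x.

Run:
```python
from h import *
p=TC-.04*TX;q=p-.055*TX
arm.move_l(T(q+.120*Z),feed=.2)
arm.move_l(T(p+.015*TX+.120*Z),feed=.15)
arm.move_l(T(p-.03*TX+.25*Z),feed=.25)
arm.sleep(.3)
c=arm.get_calibration('wrist');I=arm.snapshot('wrist');save('w7',I)
h,s,v=cv2.split(cv2.cvtColor(I,cv2.COLOR_RGB2HSV));M=(((h<6)|(h>172))&(s>150)&(v>60)).astype(np.uint8)
ct=max(cv2.findContours(M,0,2)[0],key=cv2.contourArea);b=cv2.boxPoints(cv2.minAreaRect(ct))
for P in b: d=onz(c,*P,.016)-TC;print(P.round(0),(d@TX).round(3),(d@np.cross(Z,TX)).round(3))
print(arm.current_t())
```

```text
[353. 184.] -0.033 0.035
[464. 184.] 0.097 0.035
[464. 244.] 0.105 -0.038
[353. 244.] -0.031 -0.038
29.725
```

View pics/w7.png

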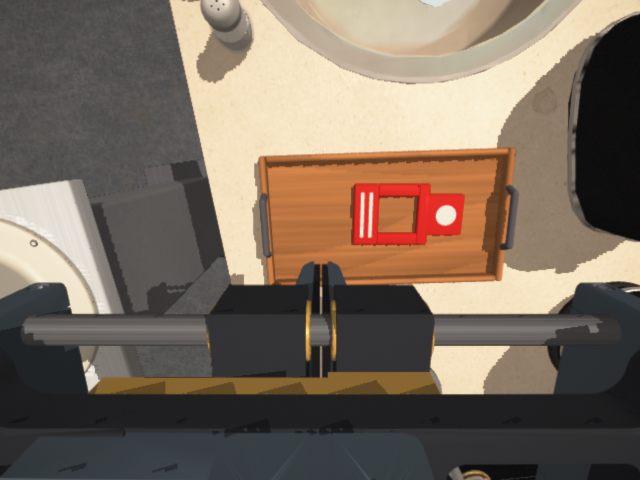

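The tag lies flat in the tray, within about -33..105 mm in x and ±38 mm in y. Now the lever. I'll push the paddle's back face along its arc with the closed fingers, keeping the gripper's long side away from the kettle.

Run:
```python
from h import *
def pose(th,d):
    u=np.cos(th)*FY-np.sin(th)*FX;t=-np.sin(th)*FY-np.cos(th)*FX
    return AX+.086*u-d*t, down(FA+np.pi/2+.5*th)
p,R=pose(0,.047)
arm.move_to(T(p+.26*Z),R);print(np.round(arm.current_joint_positions(),0),arm.current_t())
arm.move_l(T(p+.19*Z),feed=.2);arm.move_l(T(p+.151*Z),feed=.1);print('F0',np.round(arm.current_force(),1))
for th in np.arange(0,1.11,.1):
    p,R=pose(th,.023);arm.move_l(T(p+.151*Z),R,feed=.08);f=np.array(arm.current_force());print(round(th,2),np.round(f,1))
    if np.linalg.norm(f)>40: break
p,R2=pose(th,.05);arm.move_l(T(p+.151*Z),feed=.15);arm.move_l(T(p+.27*Z),feed=.25)
c=arm.get_calibration('wrist');s=arm.get_calibration('side')
for n in('side','wrist'):
    k=arm.get_calibration(n);I=arm.snapshot(n);save('e_'+n,I);h,sa,v=cv2.split(cv2.cvtColor(I,cv2.COLOR_RGB2HSV))
    M=((h>105)&(h<130)&(sa>130)&(v>70)).astype(np.uint8);K,l,st,ce=cv2.connectedComponentsWithStats(M)
    print(n,[(st[i].tolist(),ce[i].round(1)) for i in range(1,K) if st[i,4]>12],'expect on',proj(k,AX-.083*FX+.174*Z),'off',proj(k,AX+.083*FY+.174*Z))
print(arm.current_t())
```

```text
[ -16.   21.   82.    0.   77. -117.] 31.7167
F0 [-1.  -1.1  0.1]
0.0 [3.9 3.4 1.2]
0.1 [4.7 1.  1.3]
0.2 [4.8 0.7 0.1]
0.3 [ 5.4 -0.3 -0.2]
0.4 [5.  0.1 0.8]
0.5 [3.2 1.3 0.9]
0.6 [1.3 1.  0.7]
0.7 [ 0.4  0.6 -0.3]
0.8 [-0.   0.3 -0.6]
0.9 [ 1.1 -0.  -0. ]
1.0 [ 0.4 -0.2  0.2]
1.1 [0.8 1.5 0.2]
side [([347, 201, 14, 10, 113], array([353.8, 205.4]))] expect on [354.9276594  202.50753059] off [320.93261787 214.9112802 ]
wrist [([226, 132, 42, 54, 1030], array([247.3, 159. ]))] expect on [245.92400026 157.79415805] off [286.30625508 297.6778771 ]
37.1083
```

The blue paddle is at the "on" position in both cameras, within 3 px of the prediction. The tag lies in the tray and the arm is clear, so I'm handing in.

```bash
python3 -c "
from h import *
arm.sleep(.3);print(red('side'),np.round(arm.current_force(),1));print(arm.sign_off())"
```

```text
([258, 280, 50, 31, 468], [281.1, 293.8]) [ 0.1 -0.6  0.1]
the job is handed in; nothing more can be done
None
```

The red tag lies flat in the tray and the lever is clicked over above the hook; I handed the job in at about 37.5 s of the 56 s allowed, with no result reported back. My first grasp closed on air because the real fingertips sat about 29 mm above the reported tool position; I measured that by touch and corrected for it.

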